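# Feel the gap under the sprung plate with a taper gauge

## Task

From the parts tray pick out the taper gauge, the one with the flat blade that thins towards its tip, by its handle, and leave the other parts in the tray. Slide its thin end, flat side down, straight into the gap between the two plates of the gap fixture until it drags snugly, just lifting the sprung upper plate, without forcing it. Finish holding it still there: keep your grip on the handle and do not let go.

Things in the scene. Friction and masses are not known exactly. Their poses are not given: they have to be found in the camera images.
- taper_gauge: The target, a 120 g (84 to 156 g) hand gauge lying flat in the tray: a black handle 50 long x 26 wide x 18 mm thick with a steel wedge blade on its +x end, 80 long x 22 wide, 11 mm thick at the handle and thinning evenly to 3 mm at the tip. Origin: centre of the handle's underside. x along the blade to the tip, z up. Underside of handle and blade is one flat plane (z = 0), the slope is on top. Pinch the handle across its 26 mm width (along y).
- taper_tip (a point): Middle of the blade tip's lower edge, 105 mm along +x from the taper gauge's origin; axes as the gauge.
- fixture: Gap fixture, fixed: a grey base with a steel lower plate 125 (x) x 90 (y) mm, top face 30 mm above the table; the grey head on two posts at its back carries the sprung steel upper plate. Overall up to 90 mm high. Origin: on the table, in the middle of the width. x points into the gap, away from the robot; the open mouth faces -x. Lower plate's front edge is at x = -65 mm.
- gap_mouth (a point): Middle of the mouth, on the lower plate's top face straight below the upper plate's front edge (50 mm along -x from the fixture's origin), 15 mm behind the lower plate's front edge, which forms a small landing shelf. Axes as the fixture.
- lower_plate: The fixed steel lower plate of the fixture. Origin: centre of its underside, 10 mm below its top face; axes as the fixture.
- head: Grey head of the fixture, fixed, set to a different height each time. Origin: straight above the fixture's origin, at the height of the upper plate's underside at rest, so the gap is its height above the lower plate's top: 5.0 to 6.0 mm. Carries the upper plate, 60 mm wide, front edge flared upwards as a lead-in, which spans from 50 mm in front to 12 mm behind this origin. Its top is up to 80 mm above the table.
- upper_plate (a joint): Lift of the sprung upper plate in m: 0 at rest, grows up to 0.006 as a blade pushes it up. Its weight and spring press down with 2 N at rest and 4 N more for each mm of lift. The wedge lifts it 1 mm for each 10 mm of travel after it first touches (tip 20 to 30 mm past the mouth); pushing the gauge in snugly (1 to 2 mm of lift) takes about 7 to 14 N, and less than 3 N while it only slides on the lower plate without being pressed down.
- tray: Shallow grey open tray, fixed, 220 (x) x 250 (y) mm, on a low riser: rim 54 mm and inner floor 28 mm above the table, walls 4 mm. Origin: centre, on the table. The three gauges lie side by side about 66 mm apart, handles towards the robot; two clamp blocks lie across the back.
- bar_gauge: Not wanted: same handle, with a thick blunt steel bar 60 x 22 x 12 mm. Origin and axes as the taper gauge.
- pin_gauge: Not wanted: same handle, with a round steel pin 10 mm thick, 75 mm long. Origin and axes as the taper gauge.
- tray_block_a: Bystander in the tray: dark clamp block with steel clip, 26 x 62 x 28 mm. Origin: centre of its underside.
- tray_block_b: Bystander in the tray: dark clamp block with steel clip, 25 x 52 x 21 mm. Origin: centre of its underside.

How it is judged:
By the outcome, as a careful person would: the job done as asked, in the order asked, and still so for the second after the job is handed in, while the arm keeps its last pose, push and grip.
It also fails if it takes over 51 s, if anything falls off the work surface, if the arm or the gripper's body presses on something with over 40 N, if the wrist force passes 120 N, or if a joint passes its speed limit or range.

## Robot

A 6-joint arm with a two-finger parallel gripper is mounted at the origin on a cart in front of the work surface, level with it; the furniture and walls round the work are solid. World frame = base frame: x ahead of the robot, y to its left, z up, the work surface at z = 0. Lengths are in m, angles in rad, forces in N, time in s.
With the tool pointing down it reaches from about 0.3 to 0.825 m from the base axis. Payload 5.4 kg.
Tool frame: the origin (TCP) lies at the very end of the fingers, on their centre line; the grasp point (between the pads) lies 19 mm behind it; z points along the fingers, x is the direction in which the jaws open and shut, and the axes are right-handed (so a half turn about z gives the same grasp; the last joint's range is limited). The gripper opens to 92 mm and grips with 3 to 60 N. Pads are 20 mm wide; open, the fingers measure 128 mm over their backs; the gripper's body (75 mm by 189 mm) begins 69 mm behind the grasp point.
Start: joints at [-1.556, 0.158, 1.597, -0, 1.386, -0.21], TCP at [0.128, -0.561, 0.215] pointing down, gripper open.
Joint ranges: [-2.91, 2.91], [-0.94, 2.29], [0.18, 2.7], [-1.29, 4.43], [0.17, 2.64], [-3, 3]. Speed limits (rad/s): [2.57, 2.57, 3.14, 3.14, 3.14, 3.14].

## Interface

Orientations are given as a rotation vector (axis times angle).
In Python, from workcell import bot gives the robot as it stands. Calls block until the motion is done:
- bot.goto(position, orientation): joint-space move of the TCP to a pose.
- bot.line_to(position, rot=None, max_speed=0.15): straight line of the TCP; rot=None keeps the orientation; max_speed is the mean speed in m/s.
- bot.set_joints(angles): joint-space move.
- bot.set_gripper(opening, newtons=None): opening from 0.0 (shut) to 1.0 (fully open); newtons is the grip in N (None keeps the last); returns when the fingers have stopped.
- bot.hold(seconds).
- bot.inverse_kinematics(position, orientation): joint angles nearest the present ones, or None.
- bot.read_camera(name): name is "side" or "top" or "wrist"; returns a dict with "pixels" (480x640x3 uint8, blue, green, red), "fx", "fy", "cx", "cy" (pixels), "R" (3x3) and "t" (3): a world point X has camera coordinates R X + t. Camera axes: x right, y down, z forward; pixel columns grow to the right and rows downward; lengths in m; the calibration is good to about 2 mm. A picture is of the moment at which its call begins. There is no depth.
A pose or a line that the arm cannot do raises bot.MotionError and nothing moves.
- bot.job_done(): hands the job in, once; it reports no verdict.
Readings, each from a call of its own:
- bot.current_clock(): time.
- bot.current_joints(): joint angles.
- bot.current_joint_vel(): joint speeds.
- bot.current_effort(): joint torques, N m.
- bot.current_ee_pos(): TCP position.
- bot.current_tool_rot(): TCP orientation.
- bot.current_contact_force(): force on the tool from outside, world axes, zero at the start.
- bot.current_ft_torque(): the same for the moment, N m.
- bot.current_opening(): opening from 0.0 (shut) to 1.0 (fully open).
Only numpy, scipy, OpenCV 4.12 (cv2) and the standard library are available. Lean on these libraries where they do the work, as an engineer would, in place of code of your own. Each camera call takes 0.05 s, during which the arm holds its last target. There are 200 camera calls.

## Working session

There is one attempt and no reset: what is moved stays moved. The work goes in short steps, each a Python script; the robot and the scene stay as the last script left them, time stands still between calls to the robot, and variables do not carry over. Pictures are saved under pics/ and viewed, about 8 in all and at most 12, crops included, and the job is handed in when it is done.

```bash
mkdir -p pics; cat > h.py <<'E'
import numpy as np, cv2
from workcell import bot
def snap(n,f):
    c=bot.read_camera(n); cv2.imwrite(f'pics/{f}.png',c['pixels']); np.save(f'pics/{f}.npy',{k:c[k] for k in c if k!='pixels'},allow_pickle=True); return c
def cal(f): return np.load(f'pics/{f}.npy',allow_pickle=True).item()
def ray(c,u,v,z):
    R=np.array(c['R']);t=np.array(c['t']);o=-R.T@t
    d=R.T@np.array([(u-c['cx'])/c['fx'],(v-c['cy'])/c['fy'],1]); return o+d*(z-o[2])/d[2]
def proj(c,X):
    p=np.array(c['R'])@np.array(X)+np.array(c['t']); return c['fx']*p[0]/p[2]+c['cx'],c['fy']*p[1]/p[2]+c['cy']
E
python3 - <<'E'
from h import *
for n in('top','side'):
    c=snap(n,n+'0'); print(n,c['fx'],-np.array(c['R']).T@c['t'])
print(bot.current_clock(),bot.current_tool_rot(),bot.current_contact_force())
E
```

```text
top 506.672257091296 [0.44029243 0.16076406 0.8780289 ]
side 490.0448230123378 [ 0.59005319 -0.52612907  0.58849372]
0.1 [-2.45560988e+00  1.95746685e+00  1.68402965e-03] [ 0.38121567  0.81449354 -1.18658475]
```

View pics/top0.png

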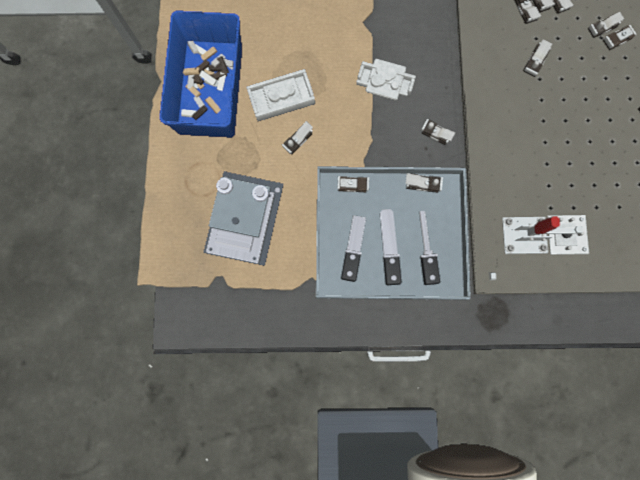

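View pics/side0.png

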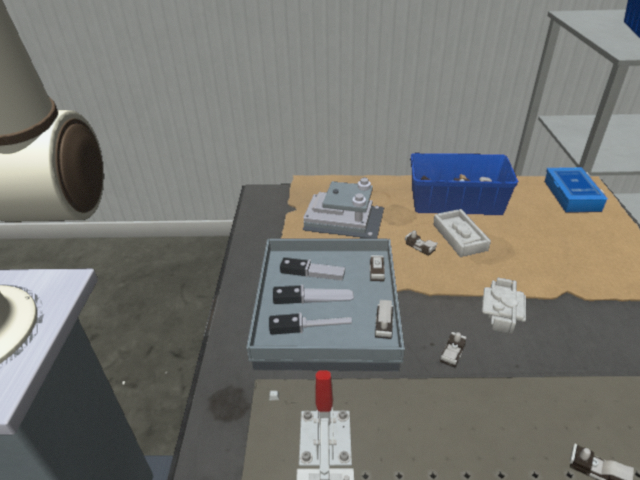

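The top view shows three gauges: the bar at about (352,250), the long wide taper in the middle at (390,250), and the pin at (427,250). The fixture is at about (243,220), yawed. I'll zoom in on both.

```bash
python3 - <<'E'
from h import *
im=cv2.imread('pics/top0.png'); s=cv2.imread('pics/side0.png')
a=cv2.resize(im[165:275,195:295],None,fx=4,fy=4,interpolation=cv2.INTER_CUBIC)
b=cv2.resize(im[195:295,340:440],None,fx=4,fy=4,interpolation=cv2.INTER_CUBIC)
o=np.zeros((440,800,3),np.uint8);o[:440,:400]=a;o[:400,400:]=b
cv2.imwrite('pics/crop1.png',o)
c=cal('top0')
for (u,v,z) in [(385,286,.046),(401,285,.046),(382,210,.031),(396,210,.031)]: print(ray(c,u,v,z))
E
```

```text
[0.49393155 0.05628285 0.046     ]
[0.49521447 0.03001046 0.046     ]
[0.62448893 0.05523321 0.031     ]
[0.62416255 0.03132586 0.031     ]
```

View pics/crop1.png

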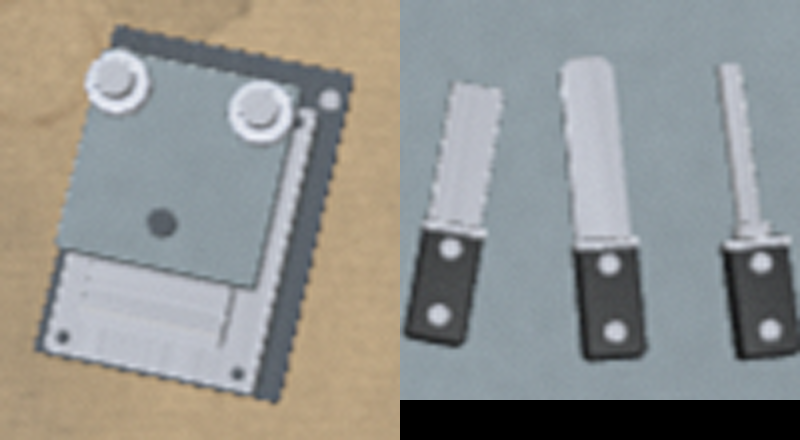

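```bash
cat >> h.py <<'E'
from scipy.spatial.transform import Rotation as Ro
def down(yaw,flip=1):
    # tool z down, tool x along flip * part's y axis
    x=flip*np.array([-np.sin(yaw),np.cos(yaw),0]);z=np.array([0,0,-1.]);return Ro.from_matrix(np.c_[x,np.cross(z,x),z]).as_rotvec()
E
python3 - <<'E'
from h import *
c=cal('top0')
P=np.array([ray(c,u,v,.046)for u,v in[(385,284),(401.25,283.5),(383.5,256.5),(399.25,256)]])
h=P.mean(0); tip=ray(c,386.25,209.5,.031); print('handle',h,'tip',tip,np.linalg.norm((tip-h)[:2]))
yg=np.arctan2(*(tip-h)[[1,0]]); print('yaw',np.degrees(yg))
print('blk',(P[2:].mean(0)-P[:2].mean(0)))
fl,fr,br=[ray(c,u,v,.03) for u,v in[(206.25,252.5),(258,263.25),(273,193)]]
print(fl,fr,br,np.linalg.norm(fl-fr),np.linalg.norm(br-fr))
e=(fl-fr); print('yawF front',np.degrees(np.arctan2(-e[0],e[1])),'side',np.degrees(np.arctan2(*(br-fr)[[1,0]])))
for f in(1,-1):
  q=bot.inverse_kinematics([h[0],h[1],.0295],down(yg,f));print(f,q)
  q=bot.inverse_kinematics([.5,.36,.032],down(-.2,f));print(f,q)
bot.set_gripper(.5,25)
bot.goto([h[0]-.0,h[1],.16],down(yg,1 if True else -1))
snap('wrist','w1');print(bot.current_clock(),bot.current_joints(),bot.current_opening())
E
```

```text
handle [0.5201545  0.04347875 0.046     ] tip [0.62526251 0.04794619 0.031     ] 0.10520290986241337
yaw 2.4337967966844554
blk [0.04544213 0.00127577 0.        ]
[0.55544847 0.35412623 0.03      ] [0.53602292 0.26663322 0.03      ] [0.65713616 0.24157206 0.03      ] 0.08962354167791783 0.12367893561502359
yawF front -12.517984471585496 side -11.690840687644267
1 [-1.48382707e-01  2.52745681e-01  1.88703520e+00 -4.44089210e-16
  1.00181177e+00 -1.76165680e+00]
1 [ 4.28167365e-01  4.59261328e-01  1.60903521e+00 -8.88178420e-16
  1.07329611e+00 -9.42628962e-01]
-1 [-1.48382707e-01  2.52745681e-01  1.88703520e+00 -4.44089210e-16
  1.00181177e+00  1.37993585e+00]
-1 [ 4.28167365e-01  4.59261328e-01  1.60903521e+00 -4.44089210e-16
  1.07329611e+00  2.19896369e+00]
3.5167 [-1.49578145e-01  6.99765225e-02  1.80416845e+00 -1.09084602e-04
  1.26727988e+00 -1.76157350e+00] 0.5045756690682688
```

View pics/w1.png

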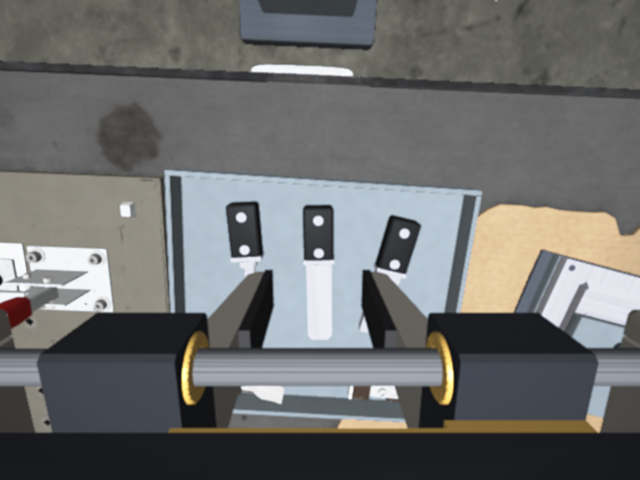

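The wrist view shows the taper gauge upright and centred: handle centre at about (318,232), tip at about (320,338). I'll cross-check the pose, then grasp.

```bash
python3 - <<'E'
from h import *
c=cal('w1')
h=ray(c,318.3,232,.046);t=ray(c,319.7,338,.031);print(h,t,np.degrees(np.arctan2(*(t-h)[[1,0]])))
hx,hy,yg=.5202,.0435,np.radians(2.4)
if abs(h[0]-hx)<.006 and abs(h[1]-hy)<.005:
    x,y=(hx+h[0])/2,(hy+h[1])/2
    bot.goto([x,y,.08],down(yg)); bot.line_to([x,y,.0297],max_speed=.08)
    print(bot.current_contact_force(),bot.current_ee_pos())
    bot.set_gripper(0,35); print(bot.current_opening()*92,bot.current_contact_force())
    bot.line_to([x,y,.13],max_speed=.1)
    snap('wrist','w2');snap('side','side2');print(bot.current_clock(),bot.current_opening()*92,bot.current_contact_force(),bot.current_ft_torque(), bot.current_ee_pos(),x,y)
    a=cv2.imread('pics/w2.png');b=cv2.imread('pics/side2.png')
    cv2.imwrite('pics/v2.png',np.hstack([a[150:450,170:470],cv2.resize(b[200:350,240:390],(300,300))]))
E
```

```text
[0.51720087 0.04309886 0.046     ] [0.62392258 0.04890294 0.031     ] 3.112974203645692
[ 0.41142473  1.00765528 -0.69286893] [0.51890998 0.04327857 0.02973972]
25.983499023776453 [0.50884826 0.34500778 1.80928506]
6.3917 25.93118584527695 [ 0.00723738  0.22381596 -1.19510666] [ 0.07072964 -0.14230531 -0.07565234] [0.51804632 0.04336438 0.12909799] 0.5187004326573973 0.043299428211363435
```

View pics/v2.png

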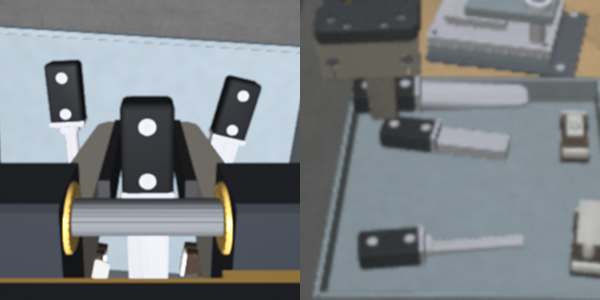

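The gauge is held straight and level, and the neighbours are undisturbed. Next I'll move in front of the fixture and look from close by.

```bash
python3 - <<'E'
from h import *
yw=np.radians(-12.0);d=np.array([np.cos(yw),np.sin(yw)]);m=np.array([.5604,.3073])
p=m-.15*d
bot.goto([*p,.13],down(yw)); bot.line_to([*p,.045],max_speed=.12)
for n in('wrist','side','top'): snap(n,n+'3')
print(bot.current_clock(),bot.current_contact_force(),bot.current_ee_pos(),p)
w=cv2.imread('pics/wrist3.png');t=cv2.imread('pics/top3.png');s=cv2.imread('pics/side3.png')
c=cal('side3');u,v=map(int,proj(c,[*m,.03]));print(u,v)
S=cv2.resize(s[v-50:v+50,u-75:u+75],(400,267));T=cv2.resize(t[165:315,195:295],(400,600),interpolation=cv2.INTER_CUBIC)
o=np.zeros((600,800,3),np.uint8);o[:,:400]=T;o[:267,400:]=S;o[270:570,400:]=cv2.resize(w,(400,300));cv2.imwrite('pics/v3.png',o)
E
```

```text
8.5917 [ 0.03750559 -0.27493475 -1.07152183] [0.41452434 0.3388902  0.04607896] [0.41367786 0.33848675]
315 205
```

View pics/v3.png

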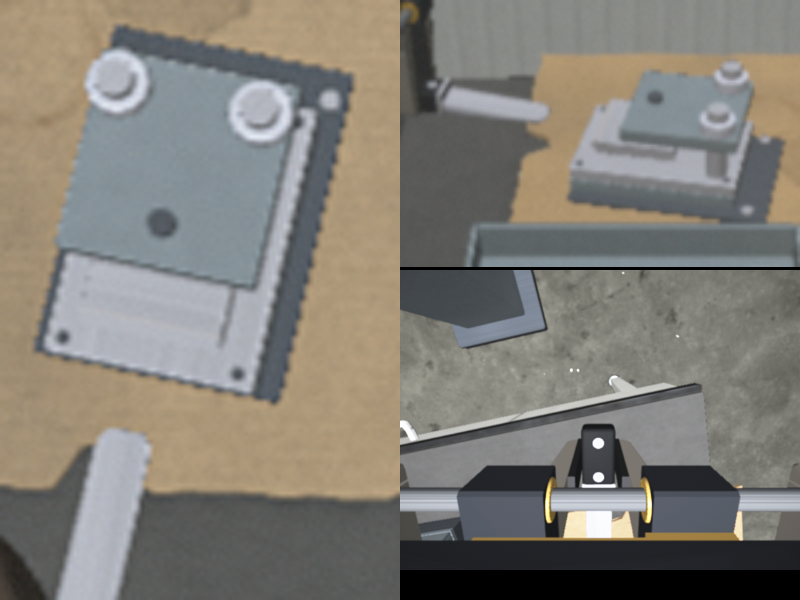

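The tip is centred on the fixture axis (within about 1 mm) and parallel to it. Next: bring the tip over the landing shelf and lower it until it touches lightly.

```bash
python3 - <<'E'
from h import *
yw=np.radians(-12.0);d=np.array([np.cos(yw),np.sin(yw)]);m=np.array([.5604,.3073])
def go(s,z,v=.05): bot.line_to([*(m+(s-.105)*d),z],max_speed=v)
bot.line_to([*(m-.15*d),.038]);go(-.006,.038,.08);bot.hold(.3)
f0=bot.current_contact_force();print(f0,bot.current_ee_pos(),bot.current_ft_torque())
z=.0345
while z>.0295:
    go(-.006,z,.02);bot.hold(.15);f=bot.current_contact_force()-f0;e=bot.current_ee_pos()
    print(round(z,4),f.round(2),e[2].round(5),bot.current_ft_torque().round(3))
    if f[2]>.8:break
    z-=.0005
snap('side','side4');snap('top','top4');print(bot.current_clock())
s=cv2.imread('pics/side4.png')
cv2.imwrite('pics/v4.png',cv2.resize(s[160:250,250:400],(800,480),interpolation=cv2.INTER_CUBIC))
E
```

```text
[-0.45257155 -0.13036859 -0.82575358] [0.45146351 0.33046029 0.0379575 ] [ 0.02082306 -0.17520409  0.03529487]
0.0345 [ 0.33 -0.41 -1.09] 0.03453 [ 0.028 -0.09  -0.043]
0.034 [ 1.08 -0.56  0.1 ] 0.03402 [ 0.003 -0.165 -0.018]
0.0335 [ 0.08  0.25 -0.08] 0.03353 [ 0.024 -0.097  0.005]
0.033 [ 0.38  0.48 -0.73] 0.033 [ 0.074 -0.205  0.024]
0.0325 [1.44 0.84 0.08] 0.03249 [ 0.045 -0.142  0.011]
0.032 [ 1.25 -0.43 -0.75] 0.03201 [ 0.061 -0.167  0.001]
0.0315 [-0.58  0.42  0.52] 0.03162 [ 0.048 -0.2   -0.061]
0.031 [-1.77  0.35  1.69] 0.03113 [ 0.047 -0.143 -0.004]
13.1583
```

View pics/v4.png

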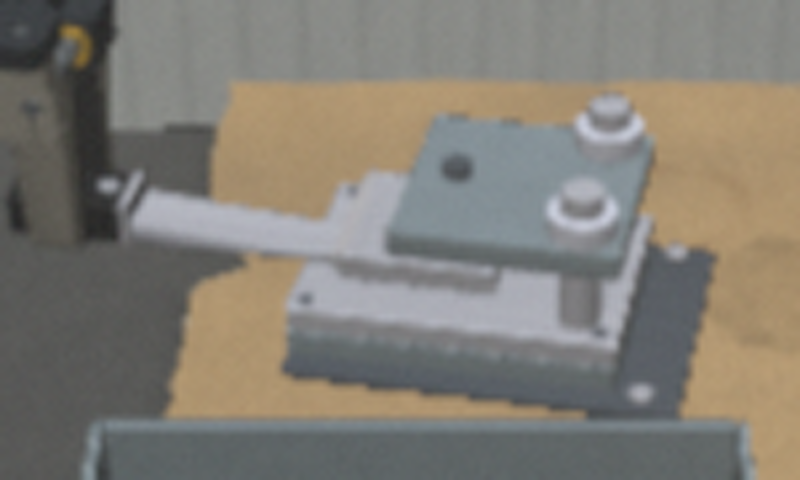

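The blade rests on the shelf and touched at z≈0.0315, as predicted. I'll slide it in with force monitoring.

```bash
python3 - <<'E'
from h import *
yw=np.radians(-12.0);d=np.array([np.cos(yw),np.sin(yw)]);m=np.array([.5604,.3073]);n=np.array([-d[1],d[0]])
Z=.0316
def go(s,v=.03): bot.line_to([*(m+(s-.105)*d),Z],max_speed=v)
def rd():
    F=[]
    for _ in range(8): bot.hold(.025);F.append(bot.current_contact_force())
    f=np.mean(F,0);return np.array([-f[:2]@d,f[:2]@n,f[2]])
go(-.006);print('base',rd().round(2))
s=.010;go(s)
while s<.046:
    f=rd();e=np.array(bot.current_ee_pos());print(round(s*1e3,1),f.round(2),((e[:2]-m)@d*1e3+105).round(2),((e[:2]-m)@n*1e3).round(2),e[2].round(5),round(bot.current_opening()*92,2))
    if f[0]>8 or abs(f[1])>8: break
    s+=.005 if s<.018 else .0025
    go(s)
print(bot.current_clock());snap('side','side5');snap('wrist','wrist5')
s=cv2.imread('pics/side5.png');w=cv2.imread('pics/wrist5.png')
cv2.imwrite('pics/v5.png',np.vstack([cv2.resize(s[160:250,250:400],(500,300),interpolation=cv2.INTER_CUBIC),cv2.resize(w[200:440,170:470],(500,300))]))
E
```

```text
base [-0.    0.29  0.23]
10.0 [-0.78 -0.31  0.38] 10.09 0.03 0.03167 25.48
15.0 [-0.78  0.11  0.11] 15.27 0.06 0.03166 25.64
20.0 [-1.24 -0.2   0.11] 20.31 0.02 0.03166 25.86
22.5 [ 0.85 -0.24  1.21] 22.44 -0.01 0.03159 25.84
25.0 [ 0.67 -0.02  1.24] 25.17 0.04 0.03162 25.83
27.5 [0.57 0.28 1.35] 27.7 0.02 0.03164 25.72
30.0 [ 4.84 -0.04  4.06] 29.47 -0.04 0.03149 25.59
32.5 [ 5.5  -0.21  4.77] 31.78 -0.02 0.03148 26.01
35.0 [ 7.07 -0.45  5.51] 33.81 -0.03 0.03143 25.78
37.5 [ 8.3  -0.36  6.29] 35.82 -0.05 0.03134 25.83
18.675
```

View pics/v5.png

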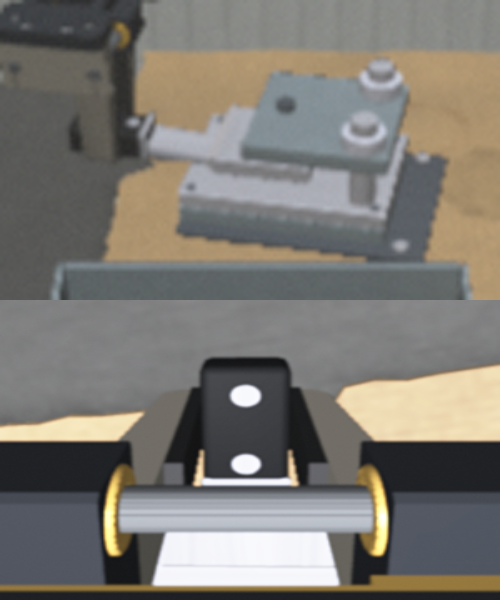

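Contact came at about 28 mm. Under push load the arm sags about 0.3 mm, pressing the gauge down (Fz +6 N), which adds false drag. I'll relieve the height, then go on to a snug fit.

```bash
cat > st.py <<'E'
from h import *
yw=np.radians(-12.0);d=np.array([np.cos(yw),np.sin(yw)]);m=np.array([.5604,.3073]);n=np.array([-d[1],d[0]])
def go(s,Z,v=.03): bot.line_to([*(m+(s-.105)*d),Z],max_speed=v)
def rd():
    F=[]
    for _ in range(8): bot.hold(.025);F.append(bot.current_contact_force())
    f=np.mean(F,0);return np.array([-f[:2]@d,f[:2]@n,f[2]])
def show(s,Z):
    f=rd();e=np.array(bot.current_ee_pos());print(round(s*1e3,1),round(Z*1e3,2),f.round(2),((e[:2]-m)@d*1e3+105).round(2),(e[2]*1e3).round(2),Ro.from_rotvec(bot.current_tool_rot()).as_matrix()[:,2].round(4),bot.current_ft_torque().round(2));return f
E
python3 - <<'E'
from st import *
s,Z=.0375,.0316
show(s,Z)
for Z in(.0318,.0320,.0322):
    go(s,Z);f=show(s,Z)
    if f[2]<1.5:break
print(bot.current_clock())
E
```

```text
37.5 31.6 [ 8.59 -0.06  6.23] 35.84 31.36 [-0.0034 -0.     -1.    ] [ 0.27  1.07 -0.01]
37.5 31.8 [7.7  0.02 5.31] 35.84 31.41 [-0.0034 -0.     -1.    ] [ 0.33  1.04 -0.  ]
37.5 32.0 [7.6  0.18 4.38] 35.85 31.51 [-0.0033  0.     -1.    ] [0.37 1.04 0.03]
37.5 32.2 [7.19 0.59 3.48] 35.86 31.59 [-3.3e-03  1.0e-04 -1.0e+00] [0.37 0.98 0.07]
20.325
```

```bash
python3 - <<'E'
from st import *
bot.set_gripper(0,50)
s,Z=.0375,.0326
go(s,Z);f=show(s,Z)
while s<.048:
    s+=.002;Z+=.0002
    go(s,Z);f=show(s,Z)
    if f[2]>2.5: Z+=.0003
    if f[0]>10.3: break
bot.hold(.5);show(s,Z)
print(bot.current_clock(),bot.current_opening()*92);snap('side','side6');snap('wrist','wrist6')
a=cv2.imread('pics/side6.png');b=cv2.imread('pics/side4.png');w=cv2.imread('pics/wrist6.png');w2=cv2.imread('pics/w2.png')
r=lambda x:cv2.resize(x[175:235,280:380],(400,240),interpolation=cv2.INTER_CUBIC)
q=lambda x:cv2.resize(x[200:440,170:470],(400,320))
cv2.imwrite('pics/v6.png',np.vstack([np.hstack([r(b),r(a)]),np.hstack([q(w2),q(w)])]))
E
```

```text
37.5 32.6 [6.23 1.07 2.44] 35.89 31.74 [-0.0032  0.     -1.    ] [0.51 0.83 0.06]
39.5 32.8 [6.76 0.33 2.36] 37.6 31.79 [-3.9e-03 -2.0e-04 -1.0e+00] [ 0.39  0.96 -0.01]
41.5 33.0 [7.76 0.16 2.46] 39.28 31.84 [-4.7e-03 -4.0e-04 -1.0e+00] [0.39 1.02 0.02]
43.5 33.2 [7.94 0.06 2.21] 40.95 31.86 [-5.5e-03 -6.0e-04 -1.0e+00] [ 0.38  1.17 -0.01]
45.5 33.4 [8.45 0.16 2.64] 42.62 31.88 [-6.2e-03 -8.0e-04 -1.0e+00] [ 0.41  1.28 -0.03]
47.5 33.9 [8.33 0.44 0.03] 44.41 31.92 [-0.0067 -0.0011 -1.    ] [0.4  1.2  0.04]
49.5 34.1 [ 9.15 -0.24  0.36] 45.95 31.92 [-0.0078 -0.0012 -1.    ] [0.4  1.3  0.05]
49.5 34.1 [ 8.8  -0.06  0.22] 45.96 31.94 [-0.0077 -0.0011 -1.    ] [0.44 1.35 0.04]
24.3917 25.56716141125363
```

View pics/v6.png

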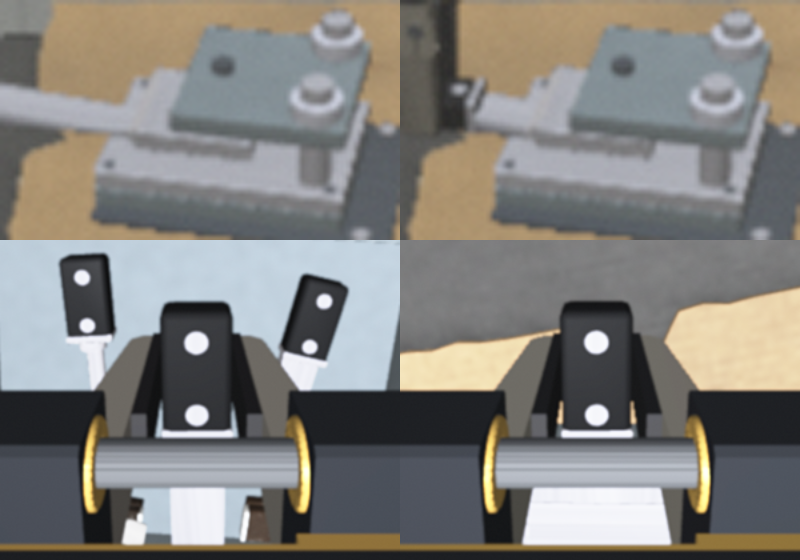

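No slip in the grip. I'll check the lift by measuring the sub-pixel motion of the upper plate's edge in the side images, with the fixed head as reference.

```bash
python3 - <<'E'
from h import *
c=cal('side4');a=proj(c,[.59,.28,.036]);b=proj(c,[.59,.28,.038]);print('px/2mm',np.subtract(b,a))
g={k:cv2.imread(f'pics/side{k}.png',0).astype(np.float32) for k in(0,3,4,5,6)}
for nm,(u0,u1,v0,v1) in dict(plate=(322,342,204,215),head=(330,366,196,208),lower=(308,355,214,228)).items():
  for k in(0,3,5,6):
    best=[]
    T=g[4][v0:v1,u0:u1]
    for dy in np.arange(-2,2.01,.05):
        P=cv2.warpAffine(g[k],np.float32([[1,0,0],[0,1,-dy]]),(640,480))[v0:v1,u0:u1]
        best.append((float(((P-T)**2).mean()),dy))
    print(nm,k,min(best))
E
```

```text
px/2mm [-0.01152425 -0.83240339]
plate 0 (5.545454502105713, np.float64(1.7763568394002505e-15))
plate 3 (1.9500000476837158, np.float64(1.7763568394002505e-15))
plate 5 (29.409090042114258, np.float64(1.7763568394002505e-15))
plate 6 (98.669921875, np.float64(-0.14999999999999836))
head 0 (5.854085445404053, np.float64(-0.04999999999999827))
head 3 (1.814814805984497, np.float64(1.7763568394002505e-15))
head 5 (1.9560185670852661, np.float64(1.7763568394002505e-15))
head 6 (1.7013888359069824, np.float64(1.7763568394002505e-15))
lower 0 (6.447532653808594, np.float64(-0.04999999999999827))
lower 3 (2.0182371139526367, np.float64(1.7763568394002505e-15))
lower 5 (3.400728940963745, np.float64(-0.04999999999999827))
lower 6 (6.340035438537598, np.float64(-0.09999999999999831))
```

```bash
python3 - <<'E'
from h import *
from scipy.ndimage import map_coordinates as mc
g={k:cv2.imread(f'pics/side{k}.png',0).astype(float) for k in(0,3,4,5,6)}
yw=np.radians(-12);d=np.array([np.cos(yw),np.sin(yw)]);n=np.array([-d[1],d[0]]);m=np.array([.5604,.3073])
c=cal('side4')
for x in (0,.02,.04,.062): print(x,proj(c,[*(m+x*d-.03*n),.036]))
p0=np.array(proj(c,[*(m+.005*d-.03*n),.036]));p1=np.array(proj(c,[*(m+.035*d-.03*n),.036]))
t=np.linspace(0,1,60);off=np.arange(-8,8,.5)
for k in g:
    pr=[mc(g[k],[p0[1]+t*(p1-p0)[1]+o,p0[0]+t*(p1-p0)[0]],order=1).mean() for o in off]
    print(k,np.round(pr,0).astype(int))
o=np.vstack([cv2.resize(cv2.imread(f'pics/side{k}.png')[190:222,310:360],(600,290),interpolation=cv2.INTER_NEAREST) for k in(4,6)])
cv2.imwrite('pics/v7.png',o)
E
```

```text
0 (np.float64(312.2779426555236), np.float64(211.30062484661323))
0.02 (np.float64(322.1092011082594), np.float64(212.34533443190188))
0.04 (np.float64(332.01375388608983), np.float64(213.39783257084738))
0.062 (np.float64(342.9943991545224), np.float64(214.56468068289084))
0 [136 133 132 132 135 141 149 153 151 143 133 125 121 121 123 129 139 150
 160 166 170 171 171 171 171 171 171 172 172 169 161 150]
3 [138 136 134 134 137 143 152 156 152 145 135 127 123 123 125 131 141 152
 162 169 172 173 173 174 174 174 174 174 174 171 164 152]
4 [138 136 134 134 137 143 152 156 153 144 134 126 122 122 124 131 140 152
 162 168 172 173 173 174 174 174 174 174 174 172 164 152]
5 [137 135 134 135 137 142 150 151 147 139 129 124 122 123 127 135 146 157
 165 170 173 173 174 174 173 173 174 174 174 171 164 152]
6 [138 135 134 134 136 141 146 145 139 132 125 122 122 125 131 142 154 163
 169 172 173 173 173 174 174 174 174 174 174 171 163 152]
```

View pics/v7.png

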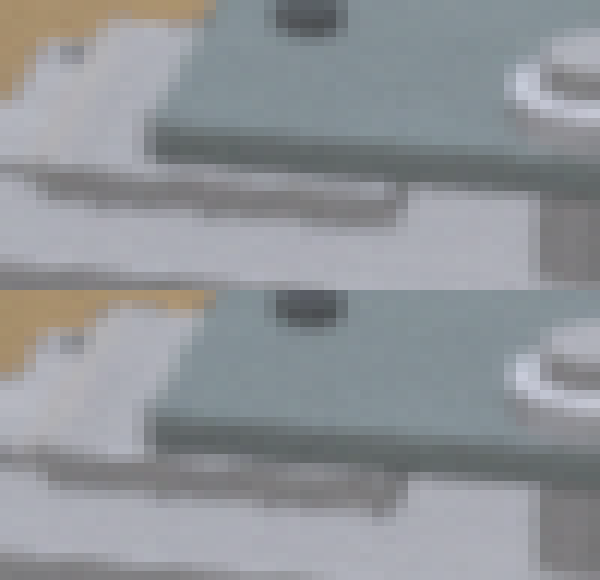

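The fit is consistent: travel after touch gives about 1.7 mm of lift, the images about 1.4–2.1 mm, and the push is about 9 N, inside the 7–14 N snug band. I'm handing in with the grip held.

```bash
python3 - <<'E'
from st import *
show(.0495,.0341);print(np.abs(bot.current_joint_vel()).max(),bot.current_clock(),bot.current_opening()*92)
bot.job_done()
E
```

```text
49.5 34.1 [ 9.44 -0.1  -0.03] 45.94 31.93 [-0.0077 -0.0011 -1.    ] [0.43 1.3  0.01]
0.0015982116000211866 24.6917 25.371806632545315
the job is handed in; nothing more can be done
```

I picked the taper gauge out of the tray by its handle and slid it flat along the lower plate into the gap. I handed in at 24.7 s of robot time with the gauge held still at 50 N grip.

**Last checks**
- **Push:** about 9 N axial, within the 7–14 N snug range. Side force and net vertical force were close to zero.
- **Position:** the tip is about 46 mm past the mouth by my estimate. First touch was at about 28–29 mm, which makes the upper plate's lift about 1.7 mm.
- **Grip:** the handle has not slipped in the fingers, and joint speeds are essentially zero.
- **Other parts:** the other two gauges looked undisturbed after the pick. I did not check the tray again after that.

**Weaker or disagreeing checks**
- **Lift from the images:** the side camera confirms the plate lifted, but only roughly. One edge gives 1.4 mm and the other 2.1 mm. The push of about 9 N on its own would suggest slightly less lift than the travel does.
- **Touch point:** there was also a small force step, under 2 N, at about 22 mm. If that was the first touch, the lift would be somewhat over 2 mm.
- **Tool tilt:** the tool leans about 0.4° under the push. The gauge should be tilted less than that, because the tool height rose only about 0.2 mm.

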